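# Clamp a board in the clamshell programming jig and hold it shut

## Robot

A 6-joint arm with a two-finger parallel gripper is mounted at the origin on the work surface. World frame = base frame: x ahead of the robot, y to its left, z up, the work surface at z = 0. Lengths are in mm, angles in rad, forces in N, time in s.
With the tool pointing down it reaches from about 400 to 925 mm from the base axis. Payload 12.5 kg.
Tool frame: the origin (TCP) lies midway between the tips of the shut fingers; the grasp point (between the pads) lies 19 mm behind it; z points along the fingers, y is the line along which they close (so a half turn about z gives the same grasp; the last joint's range is limited). The gripper opens to 95 mm and grips with 3 to 60 N. Pads are 20 mm wide; open, the fingers measure 119 mm over their backs; the gripper's body (75 mm by 180 mm) begins 59 mm behind the grasp point.
Start: joints at [1.026, 0.491, 1.559, -0, 1.092, -0.106], TCP at [265.522, 565.817, 179.961] pointing down, gripper open.
Joint ranges: [-3.1, 3.1], [-0.84, 2.19], [0.05, 2.79], [-1.13, 4.28], [0.06, 2.93], [-2.69, 2.69]. Speed limits (rad/s): [2.22, 2.22, 2.79, 3.14, 3.14, 3.14].

## Interface

Orientations are given as [roll, pitch, yaw] about the fixed x, y, z axes, in that order (R = Rz(yaw) Ry(pitch) Rx(roll)).
In Python, from cell import * gives the robot as it stands.
- The arm moves only by the tool servo_tool, never from a script. Its argument "moves" is one flat list of numbers, 5 for each row, row after row: the shift along the world's x, y, z as a fraction of full scale, then the turn about the world's z as a fraction of full scale, then the opening, from 0 (shut) to 1 (fully open). A call has 1 to 12 rows; each row is the pose to reach, as a shift and turn from the pose commanded when the call began, turning the shorter way round; what a row does not reach only later rows make up. Full scale, the value 1, is 400 mm for a shift and 180 degrees for a turn. A row lasts 1/12 s, in which the tool goes at most 41.7 mm and 7.16 degrees, less where a joint would pass 70% of its speed; a pose out of reach is approached as far as the arm can. A call with a number of a shift or a turn outside -1 to 1 is refused whole. A call with a gripper value outside its range is refused whole. The fingers move at their own pace and stop on an object; the grip force is fixed at half the most. Time passes only in rows, so rows that repeat a pose let the fingers close. It gives the time, the measured TCP pose, the force, the opening and the grip force at its end, in the units of the state.
- state(): the state, without advancing time (a new reading comes with each control period).
- read_camera(name): name is "scene" or "top" or "wrist"; returns (picture, depth): 384x512x3 uint8, blue, green, red; 384x512 float32, mm along the optical axis (not along the pixel's ray), 0 where there is no reading.
- get_calibration(name): a dict with "K" (3x3 intrinsics, pixels), "R" (3x3) and "t" (3): a world point X has camera coordinates R X + t. Camera axes: x right, y down, z forward; pixel columns grow to the right and rows downward; lengths in mm; the calibration is good to about 2 mm. The wrist camera is an equidistant fisheye: a pixel r from the principal point sees the ray r / f radians off the axis. A picture is of the moment at which its call begins: read the wrist's pose just before it. get_calibration takes no time and is no camera call; for the wrist camera it gives the pose at the moment of the call.
- job_done(): hands the job in; it is judged then, once.
The state is a dict: "t": time; "joints": joint angles; "qvel": joint speeds; "tau": joint torques, N m; "eef_pos": TCP position; "tcp_rot": TCP orientation; "ft_force": force on the tool from outside, world axes, zero at the start; "moment": the same for the moment, N m; "opening": opening from 0.0 (shut) to 1.0 (fully open); "grip_force": force on a finger pad.
Only numpy, scipy, OpenCV 4.12 (cv2) and the standard library are available. Lean on these libraries where they do the work, as an engineer would, in place of code of your own. Each camera call takes 0.05 s, during which the arm holds its last target. There are 200 camera calls.

## Task

Get the shielded circuit board programmed: lay it flat in the open jig's nest with its plug towards the pin post, and swing the lid down onto it. Then take the locating pin (thick round handle with a collar) out of the tool stand, push it through the hole in the lid into the post until the collar is down on the lid, and bear down on the pin so that the lid is pressed fully shut against the sprung nest. Finish like that, still gripping the pin and pressing it down, and leave everything else on the bench where it is.

Things in the scene. Friction and masses are not known exactly. Their poses are not given: they have to be found in the camera images.
- board: the board to be programmed, loose, flat on the bench mat: a steel under-plate (72 x 40, 3 mm high), on it a green circuit board 78 x 46 x 2 mm (3 to 5 mm up), on that a rectangular steel shield can 50 x 34 x 6 mm (5 to 11 mm up) that is centred and can be gripped by its long sides across 34 mm. About 60 g. Origin: centre of the underside; x along its length towards the plug, z up
- board_plug (a point): outer end of the board's plug (a small 12 mm wide metal connector that sticks out 6 mm over one short end), 45 mm from the board's origin along its x, 5 mm up
- jig: clamshell programming jig, fixed to the bench: black and grey base 160 x 130 mm, its rim 35 mm high, with an aluminium lid hinged at one end and an aluminium pin post at the other. Origin: on the bench, 5 mm from the middle of the base; x points from the pin post towards the hinge, z up
- nest_seat (a point): middle of the top face of the nest, a white sprung plate in the jig (102 x 74 mm, 40 mm above the bench when not pressed, 5 mm above the base's rim). The board's underside origin belongs here, the board's x along this frame's x (towards the pin post), z up, between seven locating posts (see nest)
- nest (a joint): how far the nest is pressed down, m: 0 free, 0.004 with the lid shut on the board, stop 0.006. Pushes up 8 N at 0, 14 N at 0.004. Steel posts on it, 6 mm thick, 10 high (top 4 mm tapered to 2 mm), fence the green board with 1.5 mm play each side: in the nest_seat frame at x = +-28, y = +-27.5; x = 43.5, y = +-15 (plug between); x = -43.5, y = 0 mm
- lid (a joint): lid angle, rad: 0 shut (level), 1.57 upright, 2.1 thrown right back. Stiff hinge (0.15 Nm): the lid stays where it is left; 1 to 3 N at its free end moves it. Its foot meets the board in the nest at about 0.06 rad; below that the nest pushes back, and fully shut takes about 7 N at the pin hole; let go, it rises to about 0.06 again
- lid_hinge (a point): middle of the lid's hinge axis, fixed on the jig 75 mm from its origin along its x and 60 mm above the bench; the axis runs along the jig's y
- lid_hole (a point): centre of the chamfered hole in the lid, 10.5 mm wide, at the outer (upper) face. The lid is an aluminium frame 8 mm thick, 106 mm wide, hinge axis in mid thickness; the hole lies 137 mm from the hinge in the solid front bar (125 to 149 mm from it); a 30 mm wide finger tab reaches to 160 mm. Axes: x towards the hinge, z out of the outer face (up when shut)
- post_hole (a point): centre of the mouth of the hole in the pin post, on the jig, 56 mm above the bench: 10 mm wide, 34 mm deep, vertical, 62 mm from the jig's origin along its -x. The shut lid lies on the post with its hole over this one, its upper face 64 mm above the bench
- pin: locating pin, loose, upright in one of the tool stand's three holes, collar resting on its top: steel shank 8 mm thick, 34 mm long, foot tapered to 4.4 mm over 5 mm; collar 18 mm across, 5 mm high; black ribbed round handle 20 mm across, 32 mm high; 71 mm in all, about 50 g. Origin: middle of the foot; z up along the handle
- pin_tip (a point): middle of the pin's foot (the same point as the pin's origin). With the collar down on the shut lid it is 26 mm below post_hole
- stand: tool stand, fixed to the bench: aluminium block 60 x 150 mm, 40 mm high, with three vertical holes 10 mm wide and 36 mm deep in its top, in a row along its y, 48 mm apart, the middle one in its centre. Origin: centre of the underside
- driver: bystander: short screwdriver with a slim waisted grey handle, 15 mm thick, standing in another hole of the stand, 35 mm above its top
- tee_key: bystander: key with a black crossbar 36 mm long, standing in another hole of the stand, 19 mm above its top
- strip_board: bystander: narrow bare circuit board 95 x 26 mm, 6 mm high, no can, flat on the bench
- flux: bystander: small amber bottle, 30 mm across, 70 mm high
- brush: bystander: black antistatic brush 150 mm long, 34 mm wide head, lying on the bench
- spudger: bystander: black nylon prying stick 150 mm long, 10 mm wide, lying on the bench
- spool: bystander: solder spool 60 mm across, 40 mm high, on its flat side

How it is judged:
By the outcome, as a careful person would: the job done as asked, in the order asked, and still so for the second after the job is handed in, while the arm keeps its last pose, push and grip.
It also fails if it takes over 69 s, if anything falls off the work surface, if the arm or the gripper's body presses on something with over 40 N, if the wrist force passes 120 N, or if a joint passes its speed limit or range.

## Working session

There is one attempt and no reset: what is moved stays moved. The work goes in short steps, Python scripts to look and compute and a tool call to move; the robot and the scene stay as the last step left them, time stands still between calls to the robot, and variables do not carry over. Pictures are saved under pics/ and viewed, at most 10 in all, crops included, and the job is handed in when it is done.

Besides the shell and the picture viewer there is one more tool, called after "Request:" by a JSON object that holds its "name" and its "arguments", one argument or row to a line. servo_tool: Moves the arm, as the interface text tells. Its arguments: {"type":"object","properties":{"moves":{"type":"array"}},"required":["moves"]}

```bash
ls; mkdir -p pics
cat > h.py <<'E'
from cell import *
import numpy as np, cv2
def ray(n,u,v,c=None):
    c=c or get_calibration(n);K=np.array(c["K"]);R=np.array(c["R"]);t=np.array(c["t"])
    x=(u-K[0,2])/K[0,0];y=(v-K[1,2])/K[1,1]
    if n=="wrist":
        r=np.hypot(x,y);s=np.sin(r)/r if r>1e-9 else 1.
        d=np.array([x*s,y*s,np.cos(r)])
    else: d=np.array([x,y,1.])
    return -R.T@t, R.T@d
def onz(n,u,v,z,c=None):
    o,d=ray(n,u,v,c);return o+d*(z-o[2])/d[2]
def cloud(n,D,c=None):
    c=c or get_calibration(n);K=np.array(c["K"]);R=np.array(c["R"]);t=np.array(c["t"])
    v,u=np.mgrid[:384,:512];x=(u-K[0,2])/K[0,0];y=(v-K[1,2])/K[1,1]
    if n=="wrist":
        r=np.hypot(x,y)+1e-9;x,y=x/r*np.tan(r),y/r*np.tan(r)
    P=np.stack([x*D,y*D,D],-1);return (P-t)@R
E
python3 - <<'E'
from h import *
print(state())
ims=[]
for n in("scene","top","wrist"):
    I,D=read_camera(n);c=get_calibration(n);np.savez(f"{n}0.npz",I=I,D=D,K=c["K"],R=c["R"],t=c["t"])
    print(n,c["K"],-np.array(c["R"]).T@c["t"],np.array(c["R"])[2])
    cv2.imwrite(f"pics/{n}0.png",cv2.resize(I,(800,600),interpolation=cv2.INTER_CUBIC))
E
```

```text
pics
{'t': 0.0, 'joints': array([ 1.02641815e+00,  4.91565509e-01,  1.55945077e+00, -3.57708566e-05,
        1.09169619e+00, -1.05625800e-01]), 'qvel': array([ 0.00110837, -0.00167288, -0.00121241, -0.00157938, -0.0023527 ,
       -0.00029531]), 'tau': array([-1.59557590e-04, -6.12630129e+01, -2.58194876e+01,  6.92586740e-02,
        4.80479957e-02, -4.53015059e-05]), 'eef_pos': array([265.36184586, 565.55647758, 179.35761989]), 'tcp_rot': array([-3.14047574e+00, -8.65131660e-05,  2.70285674e+00]), 'ft_force': array([0.47060126, 0.12507697, 0.67023392]), 'moment': array([ 0.02119951, -0.02265656,  0.00651579]), 'grip_force': 0.0, 'opening': 1.0019920322219433}
scene [[398.91924284   0.         262.81200279]
 [  0.         398.91924284 191.23757896]
 [  0.           0.           1.        ]] [1306.29716925 -105.05514626  856.37327015] [-0.68070286  0.08163395 -0.72799692]
top [[363.38765493   0.         258.23513992]
 [  0.         363.38765493 186.67436256]
 [  0.           0.           1.        ]] [ 449.60353188  -45.64267951 1090.36439479] [ 0.12285816  0.02921552 -0.99199412]
wrist [[297.31863964   0.         260.25242385]
 [  0.         297.31863964 188.30856506]
 [  0.           0.           1.        ]] [193.00496696 599.96208062 384.17936281] [ 0.25769432 -0.12229463 -0.95845587]
```

View pics/top0.png

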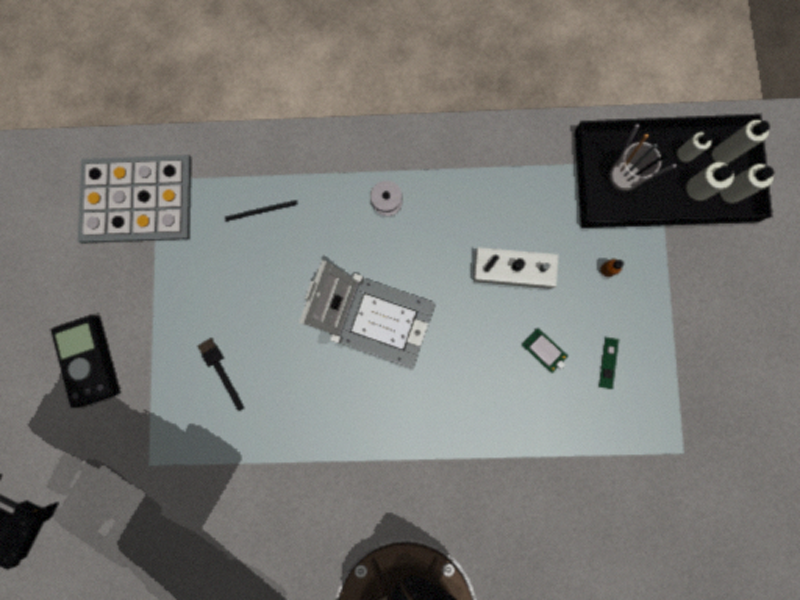

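View pics/scene0.png

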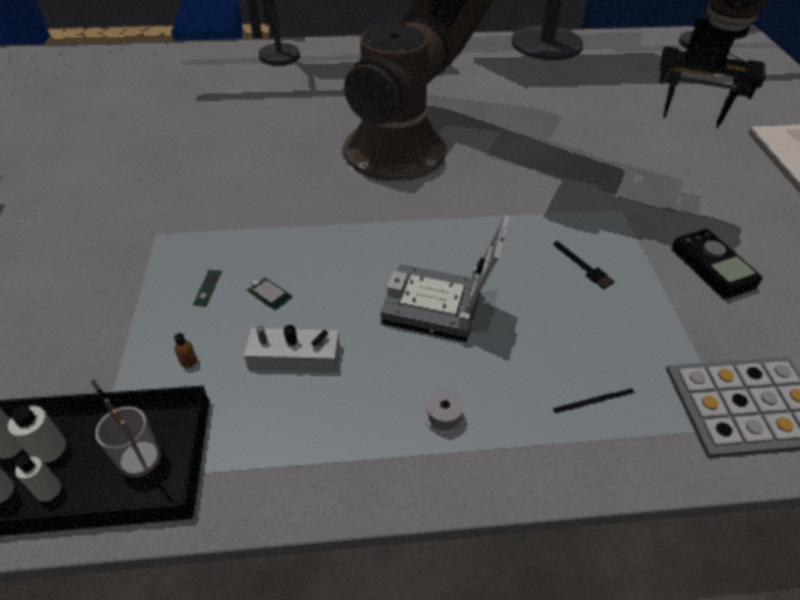

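The top view shows the board at about (545,350) with its plug to the lower right at (563,364). The jig nest is at (385,320), its post at (418,332), and the lid is thrown back to the left at (330,300). The stand is at (515,267), with the tee key at (490,263), the pin at (518,265) and the driver at (543,267). The scene view agrees.

Run:
```python
from h import *
s=1.5625
for nm,u,v,z in[("board",545,350,8),("plug",563,364,5),("nest",383,321,40),("post",418,332,56),("pin",518,265,77),("tee",490,263,59),("driver",543,267,75),("flux",612,267,60),("lid tip",318,262,170),("lid tip2",305,322,170)]:
    print(nm,onz("top",u/s,v/s,z).round(0))
for nm,u,v,z in[("board",269,293,8),("nest",430,294,40),("post",397,281,56),("pin",290,330,77),("lidtip",503,222,190)]:
    print(nm,onz("scene",u/s,v/s,z).round(0))
d=np.load("top0.npz");P=cloud("top",d["D"])
for u,v in[(545,350),(383,321),(418,332),(518,265),(330,300),(310,290)]:
    print(P[int(v/s),int(u/s)].round(0))
```

```text
board [ 465. -277.    8.]
plug [ 438. -310.    5.]
nest [526.  25.  40.]
post [503. -40.  56.]
pin [ 617. -223.   77.]
tee [ 625. -175.   59.]
driver [ 612. -268.   75.]
flux [ 610. -395.   60.]
lid tip [617. 121. 170.]
lid tip2 [519. 144. 170.]
board [ 475. -273.    8.]
nest [534.  23.  40.]
post [512. -35.  56.]
pin [ 630. -221.   77.]
lidtip [522. 141. 190.]
[ 465. -275.    8.]
[528.  25.  37.]
[506. -38.  25.]
[ 618. -221.   79.]
[557. 107. 141.]
[567. 127. 214.]
```

View pics/wrist0.png

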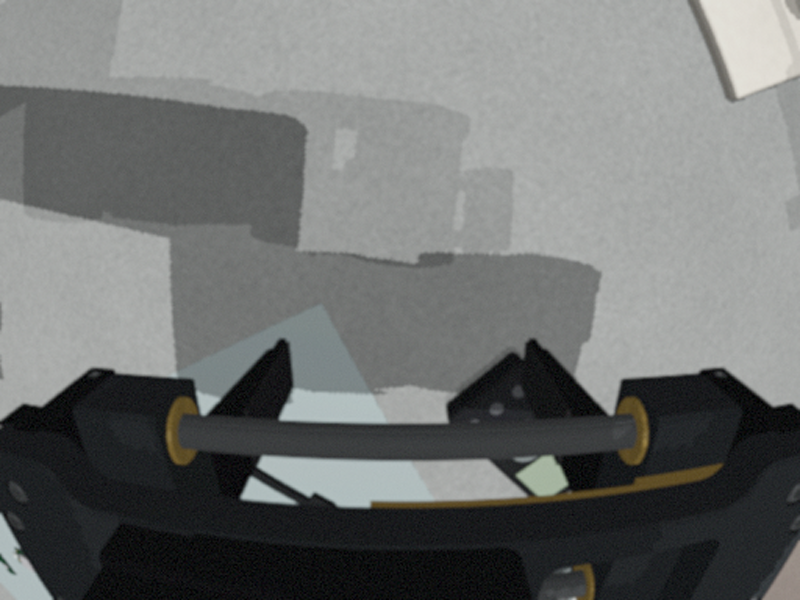

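The wrist camera sits ahead of the fingers along tool x. The view is clear in the upper half, with the fingertips at about (285,345) and (530,345). I'll move over the jig first.

Request:
{"name": "servo_tool", "arguments": {
  "moves": [0.4, -1, 0.15, -0.4, 1, 0.4, -1, 0.15, -0.4, 1, 0.4, -1, 0.15, -0.4, 1, 0.4, -1, 0.15, -0.4, 1, 0.4, -1, 0.15, -0.4, 1, 0.4, -1, 0.15, -0.4, 1, 0.4, -1, 0.15, -0.4, 1, 0.4, -1, 0.15, -0.4, 1, 0.4, -1, 0.15, -0.4, 1, 0.4, -1, 0.15, -0.4, 1, 0.4, -1, 0.15, -0.4, 1]
}}

```text
t: 1.07
eef_pos: [426.7, 162.5, 240.6]
tcp_rot: [3.14, 0.0, 1.436]
ft_force: [-0.4, 0.5, -0.2]
opening: 1.0
grip_force: 0.0
```

Request:
{"name": "servo_tool", "arguments": {
  "moves": [0.2, -0.42, 0, -0.07, 1, 0.2, -0.42, 0, -0.07, 1, 0.2, -0.42, 0, -0.07, 1, 0.2, -0.42, 0, -0.07, 1, 0.2, -0.42, 0, -0.07, 1, 0.2, -0.42, 0, -0.07, 1]
}}

```text
t: 1.57
eef_pos: [506.9, -5.6, 239.5]
tcp_rot: [3.142, 0.001, 1.223]
ft_force: [0.3, 0.7, 0.7]
opening: 0.998
grip_force: 0.0
```

```bash
cat >> h.py <<'E'
def shot(tag):
    c=get_calibration("wrist");I,D=read_camera("wrist");np.savez(tag+".npz",I=I,D=D,K=c["K"],R=c["R"],t=c["t"])
    cv2.imwrite(f"pics/{tag}.png",cv2.resize(I,(800,600),interpolation=cv2.INTER_CUBIC));return I,D,c
def st():
    s=state();print(round(s["t"],2),s["eef_pos"].round(1),s["tcp_rot"].round(4),s["ft_force"].round(1),round(s["opening"],3),round(s["grip_force"],1))
E
python3 - <<'E'
from h import *
st();shot("jig1")
E
```

```text
1.57 [506.9  -5.6 239.5] [3.1416e+00 6.0000e-04 1.2225e+00] [0.3 0.7 0.7] 0.998 0.0
```

View pics/jig1.png

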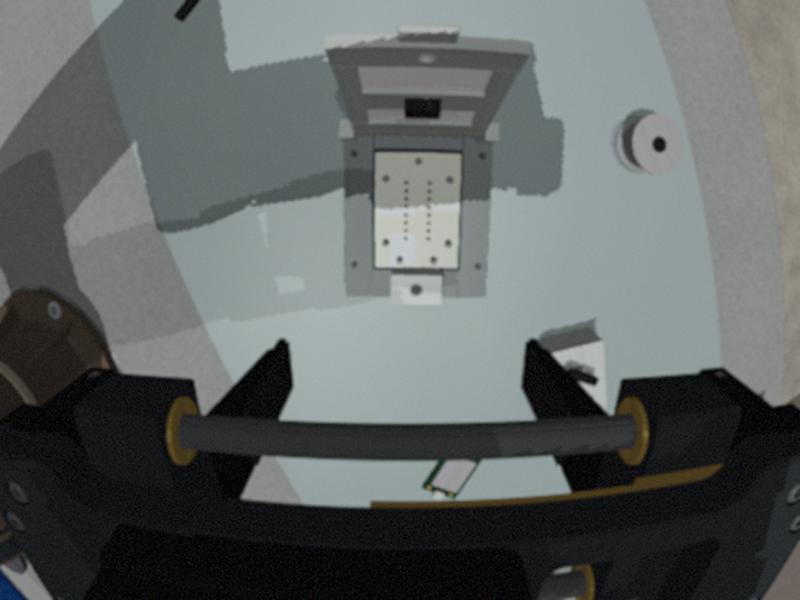

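The jig view shows the nest plate spanning (374-462, 150-270), seven dark locating posts on it, the post hole at (416,290) and the lid hole at (427,58). I'll take a second view for triangulation.

Request:
{"name": "servo_tool", "arguments": {
  "moves": [0.03, 0.05, -0.2, 0, 1, 0.03, 0.05, -0.2, 0, 1, 0.03, 0.05, -0.2, 0, 1, 0.03, 0.05, -0.2, 0, 1]
}}

```text
t: 1.95
eef_pos: [516.4, 18.9, 159.3]
tcp_rot: [-3.138, 0.001, 1.228]
ft_force: [-0.4, -0.7, 0.4]
opening: 1.002
grip_force: 0.0
```

Run:
```python
from h import *
st();shot("jig2")
def dark(tag):
    d=np.load(tag+".npz");g=cv2.cvtColor(cv2.resize(d["I"],None,fx=4,fy=4,interpolation=cv2.INTER_CUBIC),cv2.COLOR_BGR2GRAY)
    bh=cv2.morphologyEx(g,cv2.MORPH_BLACKHAT,cv2.getStructuringElement(2,(37,37)))
    n,_,s,ce=cv2.connectedComponentsWithStats((bh>45).astype(np.uint8))
    c={k:d[k] for k in"KRt"}
    print(tag)
    for i in range(1,n):
        if s[i,4]>60 and s[i,2]<70 and s[i,3]<70:
            u,v=(ce[i]-1.5)/4
            if 190<u<330 and 20<v<290: print((u.round(1),v.round(1)),s[i,4],onz("wrist",u,v,50,c).round(1)[:2],onz("wrist",u,v,56,c).round(1)[:2])
dark("jig1");dark("jig2")
```

```text
1.95 [516.4  18.9 159.3] [-3.1380e+00  9.0000e-04  1.2281e+00] [-0.4 -0.7  0.4] 1.002 0.0
jig1
(np.float64(261.8), np.float64(24.1)) 322 [573. 169.] [572.5 167.5]
(np.float64(267.4), np.float64(102.8)) 117 [543.5  66.1] [543.4  66.2]
(np.float64(246.5), np.float64(113.9)) 134 [512.8  61.7] [513.2  61.8]
(np.float64(287.4), np.float64(114.6)) 144 [563.   42.6] [562.6  43. ]
(np.float64(237.9), np.float64(126.4)) 250 [496.3  50.1] [496.9  50.4]
(np.float64(246.5), np.float64(154.6)) 226 [493.7  10.4] [494.3  11.3]
(np.float64(286.4), np.float64(155.2)) 237 [544.   -8.7] [543.8  -7.5]
(np.float64(255.3), np.float64(165.7)) 204 [499.6  -8. ] [500.2  -6.8]
(np.float64(277.0), np.float64(165.9)) 227 [527.1 -18.3] [527.2 -17. ]
(np.float64(265.9), np.float64(184.9)) 571 [504.  -38.4] [504.5 -36.8]
jig2
(np.float64(269.1), np.float64(127.1)) 238 [543.6  66.9] [543.7  67.4]
(np.float64(243.5), np.float64(141.0)) 134 [513.2  62.1] [513.8  62.7]
(np.float64(259.3), np.float64(143.8)) 65 [528.   53.5] [528.3  54.3]
(np.float64(259.4), np.float64(150.3)) 121 [525.7  46.9] [526.1  47.8]
(np.float64(277.3), np.float64(150.7)) 70 [543.6  40.1] [543.6  41.1]
(np.float64(234.0), np.float64(154.1)) 118 [498.6  52.2] [499.5  53. ]
(np.float64(277.4), np.float64(156.9)) 67 [541.5  33.7] [541.5  34.9]
(np.float64(277.1), np.float64(163.1)) 61 [538.9  27.4] [539.   28.7]
(np.float64(276.8), np.float64(175.2)) 61 [534.3  14.7] [534.5  16.2]
(np.float64(243.2), np.float64(189.9)) 387 [494.   11.3] [495.   12.9]
(np.float64(291.7), np.float64(190.7)) 405 [544.2  -7.6] [544.2  -5.6]
(np.float64(254.0), np.float64(203.0)) 344 [499.9  -7.1] [500.8  -5.1]
(np.float64(280.1), np.float64(203.3)) 376 [527.4 -17.2] [527.7 -15.1]
(np.float64(219.4), np.float64(205.0)) 79 [462.2   3.7] [463.8   5.4]
(np.float64(313.8), np.float64(207.3)) 87 [562.1 -34.9] [561.8 -32.4]
(np.float64(266.5), np.float64(226.8)) 682 [503.6 -39.3] [504.4 -36.7]
```

View pics/jig2.png

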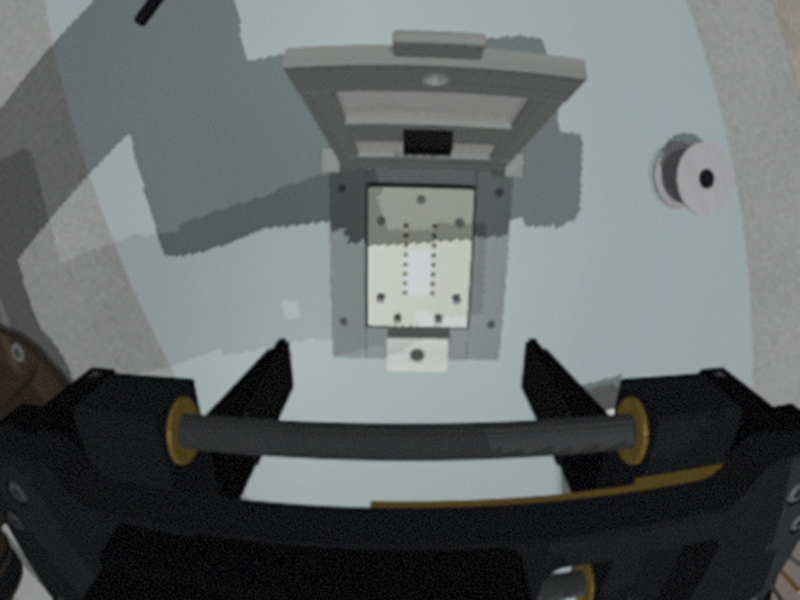

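The second view shows the same features larger: post hole at (417,355), locating posts at (380,297), (456,298), (398,318), (438,318) and (421,199), and lid hole at (435,80).

```bash
cat >> h.py <<'E'
def cal(tag):
    d=np.load(tag+".npz");return {k:d[k] for k in"KRt"}
def tri(obs):  # [(cam,u,v,c)]
    A=np.zeros((3,3));b=np.zeros(3)
    for n,u,v,c in obs:
        o,d=ray(n,u,v,c);d/=np.linalg.norm(d);M=np.eye(3)-np.outer(d,d);A+=M;b+=M@o
    return np.linalg.solve(A,b)
E
python3 - <<'E'
from h import *
c1,c2=cal("jig1"),cal("jig2")
m={(-43.5,0):((267.4,102.8),(269.1,127.1)),(-28,-27.5):((246.5,113.9),(243.5,141)),(28,-27.5):((246.5,154.6),(243.2,189.9)),(28,27.5):((286.4,155.2),(291.7,190.7)),(43.5,-15):((255.3,165.7),(254,203)),(43.5,15):((277,165.9),(280.1,203.3))}
P=[];Q=[]
for k,(a,b) in m.items():
    X=tri([("wrist",*a,c1),("wrist",*b,c2)]);print(k,X.round(1));Q.append(k)
    P.append((onz("wrist",*a,48,c1)[:2]+onz("wrist",*b,48,c2)[:2])/2)
P=np.array(P);Q=np.array(Q);z=(P-P.mean(0))@[1,1j];w=(Q-Q.mean(0))@[1,1j]
s=(z*w.conj()).sum()/(abs(w)**2).sum();ang=np.angle(s)
e=np.exp(1j*ang);ce=P.mean(0)@[1,1j]-e*(Q.mean(0)@[1,1j]);print("scale",abs(s),"ang",np.degrees(ang),"seat",ce)
print("posthole",tri([("wrist",265.9,184.9,c1),("wrist",266.5,226.8,c2)]))
h=tri([("wrist",265.9,184.9,c1),("wrist",266.5,226.8,c2)]);h=complex(h[0],h[1]);print("hole in nest",(h-ce)*e.conjugate())
# lid
for tag in("jig1","jig2"):pass
L=tri([("wrist",427/1.5625,58/1.5625,c1),("wrist",435/1.5625,80/1.5625,c2)]);print("lidhole",L)
s_=1.5625
for nm,a,b in[("tabtopL",(400,27),(394,33)),("tabtopR",(459,27),(486,37))]:
    print(nm,tri([("wrist",a[0]/s_,a[1]/s_,c1),("wrist",b[0]/s_,b[1]/s_,c2)]).round(1))
E
```

```text
(-43.5, 0) [543.7  66.   40.5]
(-28, -27.5) [512.5  61.5  44.6]
(28, -27.5) [492.9   9.4  42.9]
(28, 27.5) [544.2 -10.3  41.5]
(43.5, -15) [498.9  -9.5  42.8]
(43.5, 15) [527.  -20.   42.3]
scale 0.9800001129948391 ang -110.6802032960439 seat (528.6308373525424+26.787000594402134j)
posthole [504.39645721 -36.6682326   56.2427248 ]
hole in nest (67.92497584318218-0.2635469054392239j)
lidhole [564.61722832 120.05604085 187.61105132]
tabtopL [554.4 133.8 218.9]
tabtopR [582.3 125.3 213.8]
```

Request:
{"name": "servo_tool", "arguments": {
  "moves": [-0.14, -0.8, 0, -0.1, 1, -0.14, -0.8, 0, -0.1, 1, -0.14, -0.8, 0, -0.1, 1, -0.14, -0.8, 0, -0.1, 1, -0.14, -0.8, 0, -0.1, 1, -0.14, -0.8, 0, -0.1, 1, -0.14, -0.8, 0, -0.1, 1, -0.14, -0.8, 0, -0.1, 1, -0.14, -0.8, 0, -0.1, 1]
}}

```text
t: 2.75
eef_pos: [461.1, -307.9, 162.7]
tcp_rot: [3.136, 0.001, 0.908]
ft_force: [-0.5, 0.2, 0.9]
opening: 0.999
grip_force: 0.0
```

Run:
```python
from h import *
st();shot("b1")
```

```text
2.75 [ 461.1 -307.9  162.7] [3.1365e+00 1.0000e-03 9.0830e-01] [-0.5  0.2  0.9] 0.999 0.0
```

View pics/b1.png

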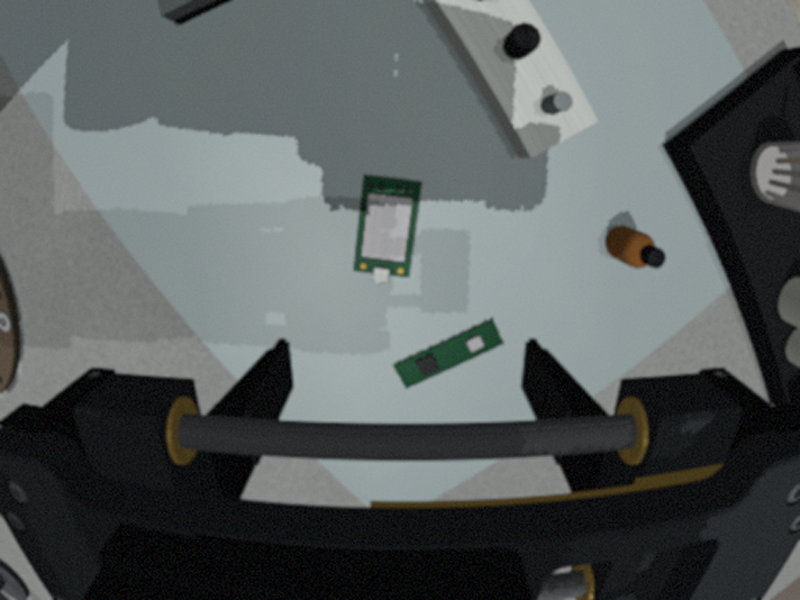

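The board is centred at (388,226) with its plug down at (381,275). The strip board is clear of it at (447,353). The stand is at the top right, with the pin at (521,40) and the driver at (556,102). I'll take a closer second view.

Request:
{"name": "servo_tool", "arguments": {
  "moves": [-0.02, 0.03, -0.15, -0.03, 0.7, -0.02, 0.03, -0.15, -0.03, 0.7, -0.02, 0.03, -0.15, -0.03, 0.7, -0.02, 0.03, -0.15, -0.03, 0.7]
}}

```text
t: 3.13
eef_pos: [454.1, -289.6, 101.4]
tcp_rot: [3.141, -0.0, 0.82]
ft_force: [1.2, 0.2, 0.1]
opening: 0.775
grip_force: 0.0
```

Run:
```python
from h import *
st();shot("b2")
for tag in("b1","b2"):
    d=np.load(tag+".npz");c=cal(tag);I=cv2.resize(d["I"],None,fx=4,fy=4,interpolation=cv2.INTER_CUBIC).astype(int)
    g=((I[...,1]-I[...,2]>15)&(I[...,1]-I[...,0]>8)).astype(np.uint8)
    g=cv2.morphologyEx(g,cv2.MORPH_OPEN,np.ones((5,5)))
    n,l,s,ce=cv2.connectedComponentsWithStats(g)
    best=[i for i in range(1,n) if s[i,4]>3000]
    for i in best:
        cs,_=cv2.findContours((l==i).astype(np.uint8),0,1);k=max(cs,key=cv2.contourArea)
        hull=cv2.convexHull(k).reshape(-1,2)
        W=np.array([onz("wrist",(u-1.5)/4,(v-1.5)/4,5,c)[:2] for u,v in hull],np.float32)
        r=cv2.minAreaRect(W);print(tag,s[i],"green rect@5:",r)
        # inner hole = can
        m=np.zeros_like(g);cv2.drawContours(m,[k],-1,1,-1);inner=(m&(1-(l==i))).astype(np.uint8)
        inner=cv2.morphologyEx(inner,cv2.MORPH_OPEN,np.ones((15,15)))
        cs,_=cv2.findContours(inner,0,1)
        if cs:
            kk=max(cs,key=cv2.contourArea)
            if cv2.contourArea(kk)>1500:
                W=np.array([onz("wrist",(u-1.5)/4,(v-1.5)/4,11,c)[:2] for u,v in kk.reshape(-1,2)],np.float32)
                print("   can@11",cv2.minAreaRect(W))
                q=cv2.boxPoints(cv2.minAreaRect(kk.astype(np.float32)));print("   px",((q-1.5)/4).round(1).tolist())
# nest with z=42.5
c1,c2=cal("jig1"),cal("jig2")
m={(-43.5,0):((267.4,102.8),(269.1,127.1)),(-28,-27.5):((246.5,113.9),(243.5,141)),(28,-27.5):((246.5,154.6),(243.2,189.9)),(28,27.5):((286.4,155.2),(291.7,190.7)),(43.5,-15):((255.3,165.7),(254,203)),(43.5,15):((277,165.9),(280.1,203.3))}
for zz in(40,42.5,45):
  for j,c in((0,c1),(1,c2)):
    P=np.array([onz("wrist",*v[j],zz,c)[:2] for v in m.values()]);Q=np.array(list(m))
    z=(P-P.mean(0))@[1,1j];w=(Q-Q.mean(0))@[1,1j]
    s=(z*w.conj()).sum()/(abs(w)**2).sum();e=s/abs(s);ce=P.mean(0)@[1,1j]-e*(Q.mean(0)@[1,1j])
    print(zz,j,"scale",abs(s),"ang",np.degrees(np.angle(s)),"seat",ce,"hole",(504.4-36.7j-ce)*e.conjugate(),abs(z-e*w).round(1))
```

```text
3.13 [ 454.1 -289.6  101.4] [ 3.141e+00 -1.000e-04  8.197e-01] [1.2 0.2 0.1] 0.775 0.0
b1 [  907   452   168   256 12074] green rect@5: ((467.0120544433594, -276.3376159667969), (76.04825592041016, 45.017913818359375), 44.63082504272461)
b1 [ 1010   819   275   172 14874] green rect@5: ((440.5235595703125, -393.6854248046875), (25.357404708862305, 93.30021667480469), 79.04676055908203)
   can@11 ((422.0747985839844, -387.9468688964844), (16.288330078125, 15.390677452087402), 75.86267852783203)
   px [[265.70001220703125, 230.1999969482422], [276.29998779296875, 225.6999969482422], [280.70001220703125, 236.0], [270.0, 240.5]]
b2 [  952   503   182   294 17748] green rect@5: ((466.985107421875, -276.2288818359375), (76.94681549072266, 45.071868896484375), 44.8571891784668)
   can@11 ((468.21392822265625, -275.2291564941406), (53.902587890625, 36.35633850097656), 44.95035934448242)
   px [[239.6999969482422, 187.3000030517578], [243.1999969482422, 135.5], [279.5, 137.89999389648438], [276.0, 189.6999969482422]]
b2 [ 1095   956   189   128 10064] green rect@5: ((424.22381591796875, -390.
[... 647 characters left out ...]
0.1 0.2 0.3 0.2 0. ]
42.5 0 scale 0.9953385348768893 ang -110.71137196101725 seat (528.3257324802362+25.735833593570703j) hole (66.86243294185788-0.29841637931129483j) [0.4 0.2 0.2 0.1 0.2 0.3]
42.5 1 scale 0.995327993156891 ang -110.64892592633603 seat (528.3031085692381+25.75575106344909j) hole (66.87272782146948-0.3430945758399382j) [0.2 0.4 0.1 0.1 0.1 0.3]
45 0 scale 0.9891420290378651 ang -110.71137196101728 seat (528.4193651724295+26.07196801476141j) hole (67.2099584762561-0.2671204834494567j) [0.7 0.4 0.4 0.3 0.3 0.5]
45 1 scale 0.9875854030778499 ang -110.64892592633603 seat (528.497118173053+26.366175652022925j) hole (67.51235368107334-0.3093801214624037j) [0.6 0.7 0.3 0.4 0.3 0.6]
```

View pics/b2.png

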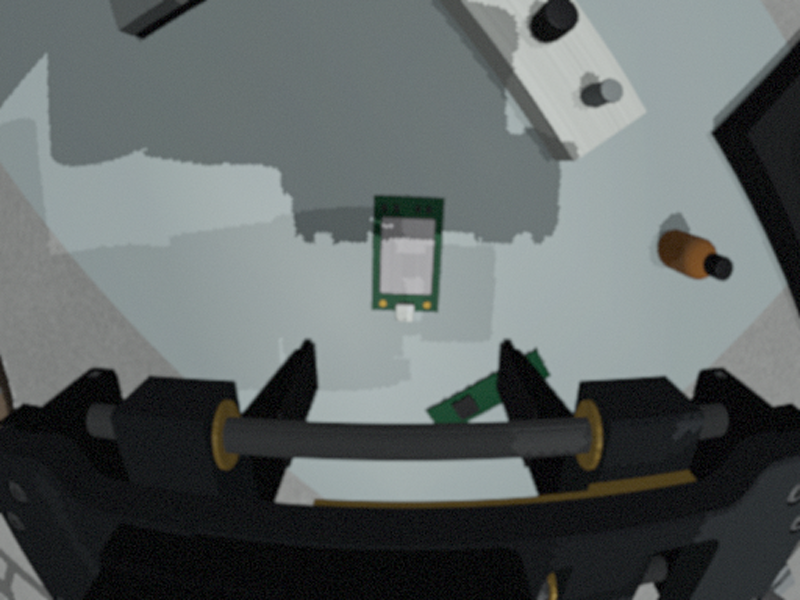

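The board measures (467.0, -276.3) at yaw 44.8° in both views. I'll descend, with the gripper partly open.

Request:
{"name": "servo_tool", "arguments": {
  "moves": [0.034, 0.035, -0.1, -0.012, 0.6, 0.034, 0.035, -0.17, -0.012, 0.6, 0.034, 0.035, -0.2, -0.012, 0.6, 0.034, 0.035, -0.22, -0.012, 0.6, 0.034, 0.035, -0.23, -0.012, 0.6, 0.034, 0.035, -0.233, -0.012, 0.6, 0.034, 0.035, -0.233, -0.012, 0.6, 0.034, 0.035, -0.233, -0.012, 0.6]
}}

```text
t: 3.85
eef_pos: [467.7, -276.7, 8.0]
tcp_rot: [3.14, -0.0, 0.78]
ft_force: [0.8, 0.5, 0.0]
opening: 0.599
grip_force: 0.0
```

Request:
{"name": "servo_tool", "arguments": {
  "moves": [0, 0, 0, 0, 0.25, 0, 0, 0, 0, 0.25, 0, 0, 0, 0, 0.25, 0, 0, 0, 0, 0.25, 0, 0, 0, 0, 0.25, 0, 0, 0, 0, 0.25]
}}

```text
t: 4.35
eef_pos: [467.1, -276.2, 6.8]
tcp_rot: [3.142, 0.0, 0.78]
ft_force: [-0.7, -0.2, -0.5]
opening: 0.268
grip_force: 0.0
```

Run:
```python
from h import *
st();shot("b3")
I=np.load("b3.npz")["I"]
cv2.imwrite("pics/b3c.png",cv2.resize(I[130:300,150:370],(800,618))[:600])
```

```text
4.35 [ 467.1 -276.2    6.8] [3.1415 0.     0.7801] [-0.7 -0.2 -0.5] 0.268 0.0
```

View pics/b3c.png

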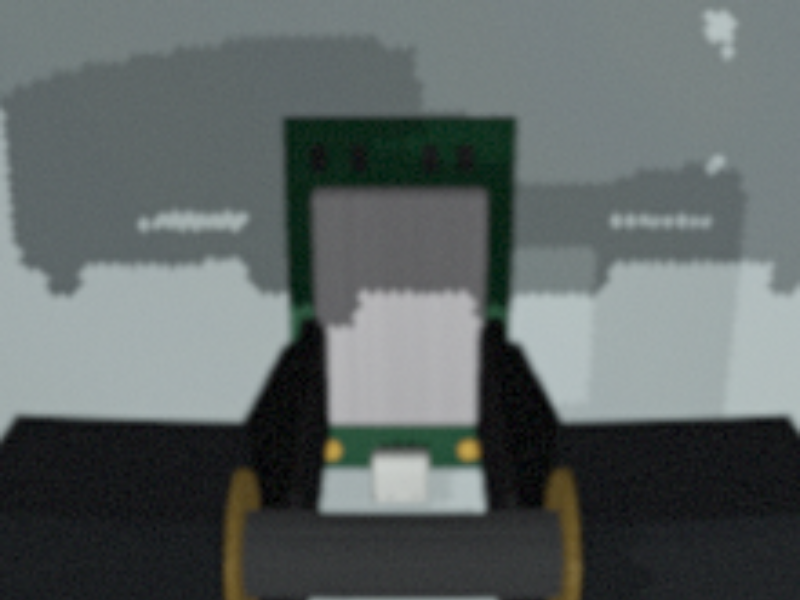

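The crop shows the fingers closed inside the can's outline, at columns 325 and 483 against the can's 310 and 488. They have shut above the can, so the tips sit higher when the gripper is open. I'll reopen and probe down towards the green board.

Request:
{"name": "servo_tool", "arguments": {
  "moves": [0, 0, 0, 0, 0.43, 0, 0, 0, 0, 0.43, 0, 0, 0, 0, 0.43, 0, 0, 0, 0, 0.43, 0, 0, -0.005, 0, 0.43, 0, 0, -0.01, 0, 0.43, 0, 0, -0.01, 0, 0.43]
}}

```text
t: 4.98
eef_pos: [466.9, -276.0, 2.3]
tcp_rot: [-3.141, 0.0, 0.78]
ft_force: [-0.4, 0.5, -0.1]
opening: 0.43
grip_force: 0.0
```

Request:
{"name": "servo_tool", "arguments": {
  "moves": [0, 0, -0.003, 0, 0.43, 0, 0, -0.003, 0, 0.43]
}}

```text
t: 5.15
eef_pos: [467.0, -276.1, 1.3]
tcp_rot: [-3.141, 0.0, 0.78]
ft_force: [-0.2, 0.2, -0.0]
opening: 0.428
grip_force: 0.0
```

Request:
{"name": "servo_tool", "arguments": {
  "moves": [0, 0, -0.003, 0, 0.43, 0, 0, -0.003, 0, 0.43]
}}

```text
t: 5.32
eef_pos: [467.1, -276.1, 0.2]
tcp_rot: [-3.142, 0.0, 0.78]
ft_force: [-1.1, 0.3, -1.0]
opening: 0.432
grip_force: 0.0
```

Request:
{"name": "servo_tool", "arguments": {
  "moves": [0, 0, 0, 0, 0.28, 0, 0, 0, 0, 0.28, 0, 0, 0, 0, 0.28, 0, 0, 0, 0, 0.28, 0, 0, 0, 0, 0.28]
}}

```text
t: 5.73
eef_pos: [467.1, -276.2, 0.4]
tcp_rot: [3.141, 0.0, 0.78]
ft_force: [0.1, -0.1, 0.8]
opening: 0.288
grip_force: 0.0
```

Run:
```python
from h import *
st()
c=get_calibration("wrist");I,D=read_camera("wrist")
np.savez("b4.npz",I=I,D=D,**c)
P=cloud("wrist",D,c)
a=np.radians(44.8);o=np.array([467,-276.3])
X=(P[...,:2]-o)@[np.cos(a),np.sin(a)];Y=(P[...,:2]-o)@[-np.sin(a),np.cos(a)];Z=P[...,2]
for v in range(180,262,6):
    print(v,[(u,int(Z[v,u]),int(X[v,u]),int(Y[v,u])) for u in (225,230,235,240,245,250,260,270,275,280,285,290) if D[v,u]>0])
```

```text
5.73 [ 4.671e+02 -2.762e+02  4.000e-01] [3.1414 0.     0.7801] [ 0.1 -0.1  0.8] 0.288 0.0
180 [(225, 0, 26, 24), (230, 4, 27, 20), (235, 5, 27, 16), (240, 4, 27, 13), (245, 5, 27, 10), (250, 5, 27, 6), (260, 4, 27, 0), (270, 4, 27, -7), (275, 4, 27, -10), (280, 5, 27, -14), (285, 6, 27, -17), (290, 3, 27, -21)]
186 [(225, 0, 22, 24), (230, 3, 22, 20), (235, 4, 23, 17), (240, 10, 24, 13), (245, 11, 25, 9), (250, 10, 24, 6), (260, 10, 24, 0), (270, 9, 24, -7), (275, 11, 25, -10), (280, 9, 24, -14), (285, 5, 23, -17), (290, 5, 23, -21)]
192 [(225, 0, 17, 24), (230, 4, 18, 20), (235, 8, 20, 16), (240, 10, 20, 13), (245, 10, 20, 9), (250, 11, 20, 6), (260, 11, 20, 0), (270, 10, 20, -7), (275, 10, 20, -10), (280, 10, 20, -14), (285, 4, 18, -18), (290, 6, 19, -21)]
198 [(225, 0, 12, 25), (230, 5, 14, 20), (235, 5, 14, 17), (240, 10, 16, 13), (245, 11, 16, 9), (250, 9, 15, 6), (260, 10, 16, 0), (270, 10, 16, -7), (275, 11, 16, -10), (280, 10, 16, -14), (285, 5, 14, -18), (290, 5, 14, -21)]
204 [(225, 1, 8, 25), (230, 5, 10, 21), (235, 5, 10, 17), (240, 10, 11, 13), (245, 10, 11, 10), (250, 1
[... 1498 characters left out ...]
 67, 12, -15)]
246 [(225, 74, 12, 17), (230, 74, 12, 14), (235, 63, 6, 13), (240, 11, -20, 14), (245, 9, -21, 10), (250, 11, -20, 7), (260, 11, -20, 0), (270, 11, -20, -7), (275, 10, -20, -11), (280, 10, -20, -14), (285, 64, 7, -13), (290, 73, 12, -15)]
252 [(225, 80, 12, 16), (230, 77, 10, 14), (235, 65, 4, 13), (240, 5, -28, 14), (245, 4, -29, 11), (250, 4, -29, 7), (260, 5, -28, 0), (270, 5, -29, -7), (275, 4, -29, -11), (280, 5, -29, -15), (290, 76, 10, -15)]
258 [(225, 86, 12, 15), (230, 82, 10, 13), (235, 65, 0, 13), (240, 5, -34, 15), (245, 3, -35, 11), (250, 4, -34, 7), (260, 7, -33, 0), (270, 4, -34, -7), (275, 4, -34, -11), (280, 5, -34, -15), (285, 65, 0, -13), (290, 84, 11, -14)]
```

Run:
```python
from h import *
a=np.radians
for tag,tcp,yaw in(("jig1",(506.9,-5.6,240),1.2225),("b2",(453.8,-290,100.5),.82),("b3",(467.1,-276.2,6.8),.78)):
    d=np.load(tag+".npz");c=cal(tag);P=cloud("wrist",d["D"],c)-np.array(tcp)
    x=P[...,:2]@[np.cos(yaw),np.sin(yaw)];y=P[...,:2]@[-np.sin(yaw),np.cos(yaw)];z=P[...,2]
    m=(d["D"]>0)&(d["D"]<230)&(abs(x)<25)&(abs(y)<70)&(z<110)&(z>-5)&(d["I"].max(2)<70)
    print(tag,m.sum(),np.percentile(z[m],[0,1,5,20]).round(0),"y at lowest",y[m][np.argsort(z[m])[:6]].round(0),x[m][np.argsort(z[m])[:6]].round(0))
I,D=read_camera("scene");np.savez("s4.npz",I=I,D=D,**get_calibration("scene"))
P=cloud("scene",D);st()
m=(D>0)&(abs(P[...,0]-467)<70)&(abs(P[...,1]+276)<70)&(P[...,2]<160)&(I.max(2)<60)
z=P[...,2][m];i=np.argsort(z)
print(m.sum(),[P[m][k].round(0).tolist() for k in i[:400:25]])
vv,uu=np.where(m);print(uu.min(),uu.max(),vv.min(),vv.max())
```

```text
jig1 3782 [34. 37. 42. 56.] y at lowest [-52.  50. -49. -51.  49. -49.] [11. 11. 10. 12. 11.  4.]
b2 3381 [35. 39. 44. 57.] y at lowest [-37. -37. -37. -37. -37. -37.] [-8. -5. -6. -9. -9. -6.]
b3 2420 [-4. -3. -2.  4.] y at lowest [-19. -20.  -5.  22.  22. -22.] [24.  9. 25. 19. 19. 14.]
5.83 [ 4.671e+02 -2.762e+02  4.000e-01] [3.1415 0.     0.7802] [ 0.1  0.8 -0.3] 0.276 0.0
1209 [[491.0, -246.0, -5.0], [475.0, -295.0, -0.0], [503.0, -273.0, 1.0], [505.0, -259.0, 2.0], [483.0, -242.0, 3.0], [492.0, -248.0, 4.0], [492.0, -267.0, 6.0], [465.0, -258.0, 40.0], [484.0, -290.0, 49.0], [483.0, -293.0, 60.0], [488.0, -289.0, 69.0], [455.0, -270.0, 75.0], [488.0, -292.0, 85.0], [459.0, -251.0, 93.0], [422.0, -216.0, 114.0], [519.0, -341.0, 119.0]]
135 191 131 198
```

Both cameras put the real fingertips about 36 mm above the reported TCP, and the lack of contact agrees. I'll open and go lower, probing for contact.

Request:
{"name": "servo_tool", "arguments": {
  "moves": [0, 0, 0, 0, 0.45, 0, 0, 0, 0, 0.45, 0, 0, 0, 0, 0.45, 0, 0, 0, 0, 0.45, 0, 0, -0.02, 0, 0.45, 0, 0, -0.04, 0, 0.45, 0, 0, -0.05, 0, 0.45, 0, 0, -0.05, 0, 0.45, 0, 0, -0.05, 0, 0.45]
}}

```text
t: 6.58
eef_pos: [466.9, -276.0, -20.2]
tcp_rot: [-3.141, 0.0, 0.78]
ft_force: [-0.2, -0.2, 0.7]
opening: 0.452
grip_force: 0.0
```

```bash
cat >> h.py <<'E'
def tips(D,I,c,tcp,yaw):
    P=cloud("wrist",D,c)-np.array(tcp)
    x=P[...,:2]@[np.cos(yaw),np.sin(yaw)];y=P[...,:2]@[-np.sin(yaw),np.cos(yaw)];z=P[...,2]
    m=(D>0)&(D<230)&(abs(x)<25)&(abs(y)<70)&(z<110)&(z>24)
    print(m.sum(),np.percentile(z[m],[0,1,5,20]).round(0))
E
python3 - <<'E'
from h import *
st();s=state();c=get_calibration("wrist");I,D=read_camera("wrist");tips(D,I,c,s["eef_pos"],.78)
E
```

```text
6.58 [ 466.9 -276.   -20.2] [-3.1406e+00  2.0000e-04  7.8020e-01] [-0.2 -0.2  0.7] 0.452 0.0
7696 [24. 24. 25. 30.]
```

Request:
{"name": "servo_tool", "arguments": {
  "moves": [0, 0, -0.01, 0, 0.45, 0, 0, -0.015, 0, 0.45, 0, 0, -0.015, 0, 0.45]
}}

```text
t: 6.88
eef_pos: [467.0, -276.1, -26.0]
tcp_rot: [-3.141, 0.0, 0.78]
ft_force: [0.2, 0.2, -0.5]
opening: 0.451
grip_force: 0.0
```

Request:
{"name": "servo_tool", "arguments": {
  "moves": [0, 0, -0.004, 0, 0.45, 0, 0, -0.004, 0, 0.45]
}}

```text
t: 7.05
eef_pos: [467.1, -276.2, -27.4]
tcp_rot: [-3.142, 0.0, 0.78]
ft_force: [-0.2, -0.1, 0.4]
opening: 0.448
grip_force: 0.0
```

Request:
{"name": "servo_tool", "arguments": {
  "moves": [0, 0, -0.003, 0, 0.45, 0, 0, -0.003, 0, 0.45]
}}

```text
t: 7.22
eef_pos: [467.1, -276.2, -28.5]
tcp_rot: [3.142, 0.0, 0.78]
ft_force: [-0.6, 0.0, -0.6]
opening: 0.447
grip_force: 0.0
```

Request:
{"name": "servo_tool", "arguments": {
  "moves": [0, 0, -0.003, 0, 0.45, 0, 0, -0.003, 0, 0.45]
}}

```text
t: 7.38
eef_pos: [467.2, -276.3, -29.4]
tcp_rot: [3.141, -0.0, 0.78]
ft_force: [0.1, 0.7, 3.3]
opening: 0.45
grip_force: 1.3
```

Contact with the green board at TCP −29.4, so the tip offset is about 34.4 mm. I'll lift 0.8 mm and grip.

Request:
{"name": "servo_tool", "arguments": {
  "moves": [0, 0, 0.002, 0, 0.45, 0, 0, 0.002, 0, 0.25, 0, 0, 0.002, 0, 0.25, 0, 0, 0.002, 0, 0.25, 0, 0, 0.002, 0, 0.25, 0, 0, 0.002, 0, 0.25]
}}

```text
t: 7.88
eef_pos: [467.1, -276.2, -28.8]
tcp_rot: [3.142, 0.0, 0.78]
ft_force: [0.4, -0.2, 1.3]
opening: 0.353
grip_force: 30.0
```

Request:
{"name": "servo_tool", "arguments": {
  "moves": [0, 0, 0.05, 0, 0.25, 0, 0, 0.12, 0, 0.25, 0, 0, 0.185, 0.02, 0.25, 0.03, 0.1, 0.2, 0.04, 0.25, 0.153, 0.754, 0.2, 0.137, 0.25, 0.153, 0.754, 0.2, 0.137, 0.25, 0.153, 0.754, 0.2, 0.137, 0.25, 0.153, 0.754, 0.2, 0.137, 0.25, 0.153, 0.754, 0.2, 0.137, 0.25, 0.153, 0.754, 0.2, 0.137, 0.25, 0.153, 0.754, 0.2, 0.137, 0.25, 0.153, 0.754, 0.2, 0.137, 0.25]
}}

```text
t: 8.88
eef_pos: [528.5, 28.8, 51.1]
tcp_rot: [3.141, -0.0, 1.215]
ft_force: [0.2, -0.5, -0.2]
opening: 0.355
grip_force: 30.0
```

Request:
{"name": "servo_tool", "arguments": {
  "moves": [0, 0, -0.04, 0, 0.25, 0, 0, -0.05, 0, 0.25, 0, 0, -0.06, 0, 0.25, 0, 0, -0.06, 0, 0.25]
}}

```text
t: 9.22
eef_pos: [527.9, 24.6, 26.5]
tcp_rot: [-3.14, 0.0, 1.209]
ft_force: [0.5, -0.8, -0.9]
opening: 0.35
grip_force: 30.0
```

Run:
```python
from h import *
st();shot("n1");I=np.load("n1.npz")["I"]
cv2.imwrite("pics/n1c.png",cv2.resize(I[100:280,150:380],(766,600),interpolation=cv2.INTER_CUBIC))
```

```text
9.22 [527.9  24.6  26.5] [-3.1403e+00  4.0000e-04  1.2095e+00] [ 0.5 -0.8 -0.9] 0.35 30.0
```

View pics/n1c.png

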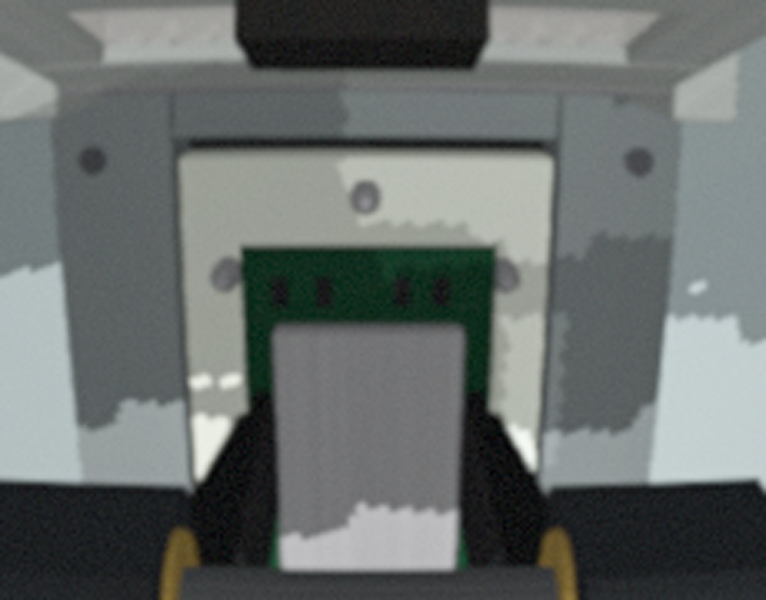

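The nest view shows the back post at (365,197), the side posts at (226,273) and (508,273), and the board's rear corners at (245,248) and (495,248). I'll compute the alignment.

Run:
```python
from h import *
c=cal("n1");g=np.load("n1.npz")["I"];f=3.3333
def px(u,v):return (u+.5)/f-.5+150,(v+.5)/f-.5+100
a=np.radians(69.32)
tcp=np.array([528.2,25.5])
def loc(u,v,z):
    p=onz("wrist",*px(u,v),z,c)[:2]-tcp
    return (p@[-np.cos(a),-np.sin(a)]).round(1),(p@[np.sin(a),-np.cos(a)]).round(1)
for n,q in(("back",(365,197)),("L",(226,273)),("R",(508,273))):
    print(n,[loc(*q,z) for z in(42.5,45,47)])
print("board corners",loc(245,248,60.4),loc(495,248,60.4))
print("can corners",loc(273,324,66.4),loc(466,324,66.4))
G=cv2.resize(g[100:280,150:380],(766,600),interpolation=cv2.INTER_CUBIC).astype(int)
gm=(G[...,1]-G[...,2]>15)&(G[...,1]-G[...,0]>8)
for r in(270,300,320):
    q=np.where(gm[r])[0];print(r,q.min(),q.max(),loc(q.min(),r,60.4),loc(q.max(),r,60.4))
for col in(270,365,470):
    q=np.where(gm[:,col])[0];print(col,q.min(),loc(col,q.min(),60.4))
gg=G.mean(2)
for n,(u,v) in(("back",(365,197)),("L",(226,273)),("R",(508,273))):
    w=gg[v-24:v+25,u-24:u+25];bg=cv2.morphologyEx(w.astype(np.uint8),cv2.MORPH_CLOSE,np.ones((41,41)))
    m=(bg.astype(int)-w>22)
    yy,xx=np.where(m);print(n,u-24+xx.min(),u-24+xx.max(),v-24+yy.min(),v-24+yy.max(),m.sum())
```

```text
back [(np.float64(-43.5), np.float64(-0.1)), (np.float64(-44.0), np.float64(-0.1)), (np.float64(-44.4), np.float64(-0.1))]
L [(np.float64(-28.3), np.float64(-27.8)), (np.float64(-29.0), np.float64(-27.4)), (np.float64(-29.5), np.float64(-27.1))]
R [(np.float64(-28.3), np.float64(28.3)), (np.float64(-29.0), np.float64(27.9)), (np.float64(-29.5), np.float64(27.6))]
board corners (np.float64(-37.8), np.float64(-21.5)) (np.float64(-37.8), np.float64(23.1))
can corners (np.float64(-25.5), np.float64(-16.2)) (np.float64(-25.5), np.float64(17.7))
270 243 493 (np.float64(-33.7), np.float64(-21.9)) (np.float64(-33.7), np.float64(22.9))
300 246 489 (np.float64(-28.1), np.float64(-21.6)) (np.float64(-28.1), np.float64(22.4))
320 248 489 (np.float64(-24.3), np.float64(-21.4)) (np.float64(-24.3), np.float64(22.5))
270 250 (np.float64(-37.4), np.float64(-17.0))
365 250 (np.float64(-37.4), np.float64(-0.0))
470 249 (np.float64(-37.6), np.float64(18.6))
back 341 387 179 221 1340
L 209 250 249 297 1442
R 484 520 249 297 1344
```

Request:
{"name": "servo_tool", "arguments": {
  "moves": [0, 0.002, 0, 0, 0.25, 0, 0.002, -0.01, 0, 0.25, 0, 0.002, -0.02, 0, 0.25, 0, 0.002, -0.025, 0, 0.25, 0, 0.002, -0.03, 0, 0.25, 0, 0.002, -0.03, 0, 0.25]
}}

```text
t: 9.77
eef_pos: [528.1, 26.2, 14.7]
tcp_rot: [-3.141, 0.0, 1.211]
ft_force: [0.2, 0.5, -1.4]
opening: 0.352
grip_force: 30.0
```

Request:
{"name": "servo_tool", "arguments": {
  "moves": [0, 0, -0.004, 0, 0.25, 0, 0, -0.008, 0, 0.25, 0, 0, -0.009, 0, 0.25, 0, 0, -0.009, 0, 0.25]
}}

```text
t: 10.1
eef_pos: [528.3, 26.2, 11.5]
tcp_rot: [-3.142, 0.0, 1.211]
ft_force: [0.1, -0.5, -0.1]
opening: 0.352
grip_force: 30.0
```

Request:
{"name": "servo_tool", "arguments": {
  "moves": [0, 0, -0.002, 0, 0.25, 0, 0, -0.003, 0, 0.25, 0, 0, -0.003, 0, 0.25]
}}

```text
t: 10.35
eef_pos: [528.4, 26.2, 10.8]
tcp_rot: [3.141, -0.0, 1.211]
ft_force: [-1.4, 0.3, 6.3]
opening: 0.354
grip_force: 30.0
```

Seated with 6 N of contact. I'll release and back off for a check.

Request:
{"name": "servo_tool", "arguments": {
  "moves": [0, 0, 0, 0, 0.46, 0, 0, 0, 0, 0.46, 0, 0, 0.001, 0, 0.46, 0, 0, 0.005, 0, 0.46, 0, 0, 0.03, 0, 0.46, 0, 0, 0.1, 0, 0.46, -0.025, -0.065, 0.17, 0, 0.2, -0.025, -0.065, 0.25, 0, 0, -0.025, -0.065, 0.25, 0, 0]
}}

```text
t: 11.1
eef_pos: [520.3, -0.7, 116.0]
tcp_rot: [3.134, -0.002, 1.209]
ft_force: [0.7, 0.2, 0.6]
opening: 0.306
grip_force: 0.0
```

Run:
```python
from h import *
st();I,D,c=shot("n2")
a=np.radians(69.32);seat=np.array([528.4,26.3])
J=cv2.resize(I,None,fx=4,fy=4,interpolation=cv2.INTER_CUBIC).astype(int)
g=((J[...,1]-J[...,2]>15)&(J[...,1]-J[...,0]>8)).astype(np.uint8);g=cv2.morphologyEx(g,cv2.MORPH_OPEN,np.ones((5,5)))
n,l,s,ce=cv2.connectedComponentsWithStats(g);i=1+np.argmax(s[1:,4])
cs,_=cv2.findContours((l==i).astype(np.uint8),0,1);h=cv2.convexHull(max(cs,key=cv2.contourArea)).reshape(-1,2)
for z in(45,):
    W=np.array([onz("wrist",(u-1.5)/4,(v-1.5)/4,z,c)[:2] for u,v in h],np.float32);print(cv2.minAreaRect(W))
P=cloud("wrist",D,c)[...,:3];dx=P[...,:2]-seat;x=dx@[-np.cos(a),-np.sin(a)];y=dx@[np.sin(a),-np.cos(a)]
for xx in(-33,-15,0,15,33):
    print(xx,[round(float(np.median(P[...,2][(D>0)&(abs(x-xx)<3)&(abs(y-yy)<2.5)])),1) for yy in(-20,-10,0,10,20)])
```

```text
11.1 [520.3  -0.7 116. ] [ 3.1341e+00 -1.7000e-03  1.2094e+00] [0.7 0.2 0.6] 0.306 0.0
((528.7305297851562, 25.297775268554688), (77.21821594238281, 45.505531311035156), 69.53094482421875)
-33 [45.1, 45.0, 44.9, 44.8, 45.0]
-15 [44.9, 50.8, 51.2, 51.0, 45.2]
0 [262.3, 269.6, 268.6, 270.0, 263.1]
15 [185.4, 51.0, 51.2, 51.0, 190.4]
33 [45.0, 46.1, 46.6, 44.8, 212.9]
```

The board lies flat, at 45 mm on the circuit board and 51 mm on the can, and is aligned at 69.5°. Next, get behind the raised lid with the fingers shut.

Request:
{"name": "servo_tool", "arguments": {
  "moves": [0, 0, 0.1, 0, 0, 0, 0, 0.2, 0, 0, 0, 0, 0.3, 0, 0, 0.144, 0.38, 0.3, 0, 0, 0.144, 0.38, 0.3, 0, 0, 0.144, 0.38, 0.3, 0, 0, 0.144, 0.38, 0.3, 0, 0, 0.144, 0.38, 0.3, 0, 0, 0.144, 0.38, 0.2, 0, 0, 0.144, 0.38, 0.15, 0, 0, 0.144, 0.38, 0.113, 0, 0, 0.144, 0.38, 0.113, 0, 0]
}}

```text
t: 12.15
eef_pos: [574.0, 152.1, 151.9]
tcp_rot: [-3.136, 0.003, 1.211]
ft_force: [-0.8, -0.1, -0.8]
opening: 0.007
grip_force: 0.0
```

Request:
{"name": "servo_tool", "arguments": {
  "moves": [-0.015, -0.04, 0, 0, 0, -0.03, -0.08, 0, 0, 0, -0.045, -0.119, 0, 0, 0, -0.06, -0.156, 0.002, 0, 0, -0.073, -0.194, 0.005, 0, 0, -0.087, -0.232, 0.007, 0, 0, -0.1, -0.266, -0.009, 0, 0, -0.113, -0.3, -0.026, 0, 0, -0.123, -0.327, -0.048, 0, 0, -0.133, -0.353, -0.07, 0, 0]
}}

```text
t: 12.98
eef_pos: [522.8, 10.3, 128.3]
tcp_rot: [3.14, -0.0, 1.21]
ft_force: [1.4, 1.0, 0.2]
opening: 0.004
grip_force: 0.3
```

```bash
cat >> h.py <<'E'
def lidtest():
    I,D=read_camera("scene");P=cloud("scene",D);a=np.radians(69.32)
    d=P[...,:2]-[552.8,91.5];x=d@[np.cos(a),np.sin(a)];y=d@[-np.sin(a),np.cos(a)];z=P[...,2]-60
    for y0 in(-47,47):
        m=(D>0)&(abs(y-y0)<4)&(z>-2)&(np.hypot(x,z)>20)&(np.hypot(x,z)<160)
        print(y0,m.sum(),"theta",np.median(np.arctan2(z[m],-x[m])).round(2),np.hypot(x,z)[m].max().round(0))
E
python3 - <<'E'
from h import *
st();lidtest()
E
```

```text
12.98 [522.8  10.3 128.3] [ 3.1402e+00 -4.0000e-04  1.2103e+00] [1.4 1.  0.2] 0.004 0.3
-47 87 theta 0.81 147.0
47 52 theta 0.82 109.0
```

The lid follows and is now at 0.81 rad. Continue.

Request:
{"name": "servo_tool", "arguments": {
  "moves": [-0.009, -0.024, -0.03, 0, 0, -0.018, -0.047, -0.061, 0, 0, -0.024, -0.064, -0.094, 0, 0, -0.03, -0.08, -0.126, 0, 0, -0.034, -0.088, -0.155, 0, 0, -0.037, -0.096, -0.184, 0, 0, -0.037, -0.098, -0.2, 0, 0, -0.038, -0.1, -0.208, 0, 0, -0.038, -0.1, -0.208, 0, 0]
}}

```text
t: 13.78
eef_pos: [507.6, -28.9, 44.3]
tcp_rot: [-3.141, 0.0, 1.211]
ft_force: [1.0, 0.2, 0.3]
opening: 0.008
grip_force: 0.0
```

Request:
{"name": "servo_tool", "arguments": {
  "moves": [0, 0, -0.005, 0, 0, 0, 0, -0.01, 0, 0, 0, 0, -0.012, 0, 0, 0, 0, -0.012, 0, 0]
}}

```text
t: 14.12
eef_pos: [507.6, -28.9, 39.7]
tcp_rot: [3.141, -0.0, 1.211]
ft_force: [-0.8, -0.0, 1.2]
opening: 0.004
grip_force: 0.0
```

Run:
```python
from h import *
st();lidtest()
```

```text
14.12 [507.6 -28.9  39.7] [ 3.1413 -0.      1.2107] [-0.8 -0.   1.2] 0.004 0.0
-47 109 theta 0.09 148.0
47 68 theta 0.09 149.0
```

Request:
{"name": "servo_tool", "arguments": {
  "moves": [0, 0, -0.004, 0, 0, 0, 0, -0.006, 0, 0, 0, 0, -0.006, 0, 0]
}}

```text
t: 14.42
eef_pos: [507.7, -29.0, 37.2]
tcp_rot: [3.141, 0.0, 1.211]
ft_force: [-0.5, -0.0, 0.9]
opening: 0.003
grip_force: 1.0
```

Request:
{"name": "servo_tool", "arguments": {
  "moves": [0, 0, -0.004, 0, 0, 0, 0, -0.006, 0, 0, 0, 0, -0.006, 0, 0]
}}

```text
t: 14.67
eef_pos: [507.6, -29.2, 34.7]
tcp_rot: [3.141, 0.0, 1.211]
ft_force: [0.3, -1.4, 3.3]
opening: 0.0
grip_force: 1.5
```

Request:
{"name": "servo_tool", "arguments": {
  "moves": [0, 0, -0.003, 0, 0, 0, 0, -0.004, 0, 0, 0, 0, -0.004, 0, 0]
}}

```text
t: 14.92
eef_pos: [507.6, -29.2, 33.1]
tcp_rot: [3.141, 0.0, 1.211]
ft_force: [-0.1, -2.8, 3.6]
opening: 0.01
grip_force: 1.9
```

The lid is down and its foot has just touched. Now the stand.

Request:
{"name": "servo_tool", "arguments": {
  "moves": [0, 0, 0.1, 0, 0, 0, 0, 0.2, 0, 0, 0.05, -0.1, 0.3, 0.02, 0.5, 0.26, -0.58, 0.3, 0.07, 0.5, 0.26, -0.58, 0.3, 0.07, 0.5, 0.26, -0.58, 0.3, 0.07, 0.5, 0.26, -0.58, 0.3, 0.07, 0.5, 0.26, -0.58, 0.3, 0.07, 0.5, 0.26, -0.58, 0.3, 0.07, 0.5, 0.26, -0.58, 0.3, 0.07, 0.5, 0.26, -0.58, 0.3, 0.07, 0.5]
}}

```text
t: 15.83
eef_pos: [611.1, -261.0, 152.0]
tcp_rot: [-3.14, -0.001, 1.429]
ft_force: [0.2, 0.1, -0.2]
opening: 0.494
grip_force: 0.0
```

```bash
cat >> h.py <<'E'
def darkblobs(tag,x0,y0,z,thr=50,r=70):
    d=np.load(tag+".npz");c=cal(tag);J=cv2.resize(d["I"],None,fx=4,fy=4,interpolation=cv2.INTER_CUBIC)
    m=(J.max(2)<thr).astype(np.uint8)
    n,l,s,ce=cv2.connectedComponentsWithStats(m);out=[]
    for i in range(1,n):
        if 150<s[i,4]<20000:
            u,v=(ce[i]-1.5)/4;p=onz("wrist",u,v,z,c)
            if np.hypot(p[0]-x0,p[1]-y0)<r: print(tag,(round(u,1),round(v,1)),s[i,2:5],p[:2].round(1));out.append((l==i,s[i]))
    return out
E
python3 - <<'E'
from h import *
st();lidtest();I,D,c=shot("p1");darkblobs("p1",618,-222,77)
P=cloud("wrist",D,c)
m=(D>0)&(np.hypot(P[...,0]-618,P[...,1]+222)<25)&(P[...,2]>72)&(P[...,2]<85)
print("pin top",m.sum(),P[m].mean(0),np.percentile(P[m],[2,98],axis=0))
m=(D>0)&(abs(P[...,0]-618)<60)&(abs(P[...,1]+222)<110)&(P[...,2]>34)&(P[...,2]<44)&(I.min(2)>90)
print("stand",np.median(P[m][:,2]),cv2.minAreaRect(P[m][:,:2].astype(np.float32)))
E
```

```text
15.83 [ 611.1 -261.   152. ] [-3.1401e+00 -1.0000e-03  1.4293e+00] [ 0.2  0.1 -0.2] 0.494 0.0
-47 102 theta 0.08 148.0
47 74 theta 0.09 146.0
p1 (np.float64(265.6), np.float64(98.8)) [ 124   88 4090] [ 628.1 -177.8]
p1 (np.float64(266.7), np.float64(147.2)) [  77   87 5288] [ 622.8 -223.4]
pin top 340 [ 623.14526089 -224.75246001   76.55094945] [[ 614.34656263 -233.62727528   73.98174819]
 [ 631.98928487 -216.1589506    78.35397514]]
stand 39.95400584332937 ((622.8656005859375, -225.5252685546875), (150.28549194335938, 60.576602935791016), 83.26836395263672)
```

View pics/p1.png

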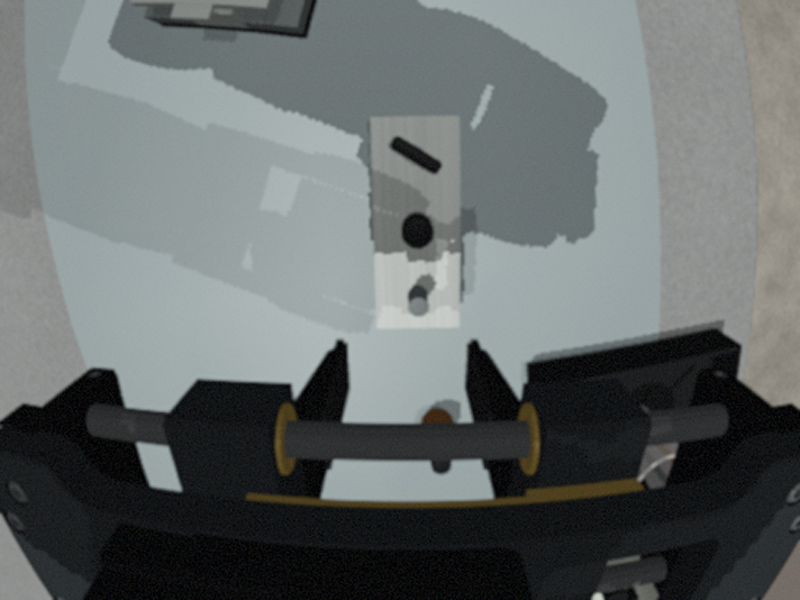

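The stand view shows the tee key at (415,154), the pin's round black handle at (417,230), and the driver at (419,298). The stand axis is at 83.3° and the pin at (623.0, -224.8). I'm going down with the gripper closing across the row.

Request:
{"name": "servo_tool", "arguments": {
  "moves": [0.029, 0.09, -0.05, 0.007, 0.5, 0.029, 0.09, -0.1, 0.007, 0.5, 0.029, 0.09, -0.18, 0.007, 0.5, 0.029, 0.09, -0.26, 0.007, 0.5, 0.029, 0.09, -0.32, 0.007, 0.5, 0.029, 0.09, -0.345, 0.007, 0.5, 0.029, 0.09, -0.359, 0.007, 0.5, 0.029, 0.09, -0.359, 0.007, 0.5, 0.029, 0.09, -0.359, 0.007, 0.5]
}}

```text
t: 16.68
eef_pos: [623.7, -224.9, 10.9]
tcp_rot: [3.14, 0.0, 1.453]
ft_force: [-0.1, 0.0, -0.4]
opening: 0.499
grip_force: 0.0
```

Request:
{"name": "servo_tool", "arguments": {
  "moves": [0, 0, 0, 0, 0.1, 0, 0, 0, 0, 0.1, 0, 0, 0, 0, 0.1, 0, 0, 0, 0, 0.1, 0, 0, 0, 0, 0.1, 0, 0, 0, 0, 0.1, 0, 0, 0, 0, 0.1]
}}

```text
t: 17.27
eef_pos: [623.2, -225.1, 9.9]
tcp_rot: [3.141, 0.0, 1.452]
ft_force: [-1.4, 0.6, 4.5]
opening: 0.206
grip_force: 30.0
```

Gripped at 19.6 mm. I'll lift it straight out and hover short of the post to measure the hole.

Request:
{"name": "servo_tool", "arguments": {
  "moves": [0, 0, 0.04, 0, 0.1, 0, 0, 0.1, 0, 0.1, 0, 0, 0.17, 0, 0.1, 0, 0, 0.24, 0, 0.1, -0.31, 0.37, 0.24, 0, 0.1, -0.31, 0.37, 0.24, 0, 0.1, -0.31, 0.37, 0.24, 0, 0.1, -0.31, 0.37, 0.24, 0, 0.1, -0.31, 0.37, 0.24, 0, 0.1, -0.31, 0.37, 0.24, 0, 0.1, -0.31, 0.37, 0.24, 0, 0.1, -0.31, 0.37, 0.24, 0, 0.1]
}}

```text
t: 18.27
eef_pos: [499.9, -77.4, 105.8]
tcp_rot: [3.14, 0.0, 1.453]
ft_force: [-0.2, 0.0, -0.3]
opening: 0.203
grip_force: 30.0
```

Run:
```python
from h import *
st();I,D,c=shot("q1");darkblobs("q1",504,-37,72,80,40)
s=state();P=cloud("wrist",D,c);a=s["tcp_rot"][2];q=P-s["eef_pos"]
x=q[...,:2]@[np.cos(a),np.sin(a)];y=q[...,:2]@[-np.sin(a),np.cos(a)];z=q[...,2]
for lo in range(-8,44,4):
    m=(D>0)&(abs(x)<16)&(abs(y)<9.5)&(z>=lo)&(z<lo+4)
    if m.sum()>3: print(lo,m.sum(),"y",y[m].min().round(1),y[m].max().round(1),"mean",y[m].mean().round(2),"xfront",np.percentile(x[m],90).round(1),np.median(x[m]).round(1))
g=I.mean(2);u0,v0=[int(k) for k in (262,150)]
J=P;m=(D>0)&(np.hypot(P[...,0]-504,P[...,1]+37)<4)
vv,uu=np.where(m);print("hole px region",uu.mean(),vv.mean(),np.median(P[m][:,2]))
r=slice(int(vv.mean())-12,int(vv.mean())+13),slice(int(uu.mean())-12,int(uu.mean())+13);print(g[r].astype(int)[::2,::2])
```

```text
18.27 [499.9 -77.4 105.8] [3.1405e+00 3.0000e-04 1.4526e+00] [-0.2  0.  -0.3] 0.203 30.0
0 15 y -3.9 3.4 mean -0.31 xfront 3.8 3.2
4 22 y -4.6 3.4 mean -0.52 xfront 3.9 3.4
8 24 y -4.5 3.2 mean -0.7 xfront 3.9 3.2
12 21 y -3.7 3.2 mean -0.28 xfront 4.1 3.5
16 14 y -3.7 1.8 mean -0.74 xfront 4.0 3.5
28 18 y -7.9 6.7 mean -0.13 xfront 8.4 6.9
32 38 y -7.8 7.3 mean -0.68 xfront 8.8 8.2
36 35 y -8.9 9.4 mean 0.06 xfront 9.8 9.1
40 101 y -9.3 9.4 mean 0.68 xfront 10.0 8.9
hole px region 259.1666666666667 145.91666666666666 22.158874582446842
[[146 156 166 173 177 176 175 173 173 173 172 171 170]
 [112 111 121 132 144 157 167 171 174 175 175 173 173]
 [109 109 109 109 112 112 118 130 142 155 164 173 175]
 [130 124 113 112 112 115 114 109 109 112 117 128 140]
 [136 123 115 114 132 138 128 110 116 118 112 109 108]
 [116 116 118 119 126 125 117 110 134 136 122 112 118]
 [113 114 113 115 103 102 103 104 112 115 116 126 139]
 [115 114 114 101  88  99 104 103  91 101 113 121 139]
 [112 115 112  90  76  79  83  86  80  88 107 113 137]
 [111 109 107  90  81  78  80  78  82  91 105 112 122]
 [111 112 109  95  90  87  83  85  93  94 108 113 115]
 [111 110 111 101  91  99  96  96  92 100 110 113 116]
 [112 110 110 111  99  93  95  94 101 107 109 108 107]]
```

Run:
```python
from h import *
d=np.load("q1.npz");I,D=d["I"],d["D"];c=cal("q1");P=cloud("wrist",D,c)
g=cv2.resize(I,None,fx=4,fy=4,interpolation=cv2.INTER_CUBIC).mean(2)
for thr in(88,96,103):
    m=np.zeros(g.shape,np.uint8);m[130*4:175*4,240*4:280*4]=(g[130*4:175*4,240*4:280*4]<thr)
    n,l,s,ce=cv2.connectedComponentsWithStats(m);i=1+np.argmax(s[1:,4]);u,v=(ce[i]-1.5)/4
    cx=(s[i,0]+s[i,2]/2-1.5)/4;cy=(s[i,1]+s[i,3]/2-1.5)/4
    print(thr,(u.round(1),v.round(1)),(cx,cy),s[i,2:]/4.,onz("wrist",u,v,72,c).round(1),onz("wrist",cx,cy,72,c).round(1))
print(I.mean(2)[140:172,244:276:1].astype(int)[::2,::2])
h=onz("wrist",259,152,72,c)
r=np.hypot(P[...,0]-h[0],P[...,1]-h[1]);m=(D>0)&(r>8)&(r<13);print("lid z",np.percentile(P[m][:,2],[10,50,90]))
a=np.radians(69.32);dd=P[...,:2]-[552.8,91.5];x=dd@[np.cos(a),np.sin(a)];y=dd@[-np.sin(a),np.cos(a)]
for xx in(-155,-146,-137,-128,-120,-100,-60,-30):
    k=(D>0)&(abs(x-xx)<3);o=[]
    for yy in(-45,-12,12,45):
        kk=k&(abs(y-yy)<4);o.append(round(float(np.median(P[kk][:,2])),1) if kk.sum()>2 else None)
    print(xx,o)
```

```text
88 (np.float64(258.9), np.float64(150.4)) (np.float64(259.125), np.float64(150.625)) [ 12.   7. 219.] [504.3 -35.9  72. ] [504.5 -36.1  72. ]
96 (np.float64(259.2), np.float64(151.5)) (np.float64(259.25), np.float64(152.125)) [ 13.75  11.5  430.5 ] [504.4 -36.8  72. ] [504.4 -37.4  72. ]
103 (np.float64(259.0), np.float64(151.5)) (np.float64(259.125), np.float64(151.5)) [ 15.    14.25 640.75] [504.3 -36.9  72. ] [504.4 -36.9  72. ]
[[125 143 136 119 113 115 128 127 115 109 108 110 110 114 120 137]
 [119 128 120 117 117 124 138 136 120 121 129 129 114 107 112 117]
 [113 112 113 113 115 113 112 107 105 118 131 123 118 127 132 135]
 [114 113 116 110 111 102  99 103 104 102 101 116 117 138 141 142]
 [111 114 114 114 107  83  85  97  95  87  84 103 113 127 141 139]
 [112 112 110 113 101  81  74  80  82  77  82  99 112 123 134 138]
 [109 109 112 110  98  89  81  79  82  83  87  96 113 112 114 131]
 [112 112 110 112 102  90  97  94  92  95  91 102 113 112 116 113]
 [110 112 112 111 111  97  96  95  95  92 100 110 111 109 110 110]
 [107 110 113 112 113 111 107 102  98 101 106 108 112 108 111 108]
 [108 108 110 107 109 109 110 111 111 111 112 111 107 108 107 110]
 [113 108 112 108 110 107 107 108 109 110 107 110 112 110 111 110]
 [110 110 108 112 109 107 106 107 108 109 110 111 109 109 109 108]
 [111 109 110 109 107 108 109 107 108 108 109 112 110 106 107 112]
 [110 109 109 111 109 109 111 109 110 110 109 107 104 105 108 108]
 [111 111 109 108 110 110 110 107 113 109 108 108 110 107 106 110]]
lid z [ 72.60209765 232.32684828 235.88751473]
-155 [None, 243.8, 259.5, 232.4]
-146 [260.8, 241.8, 235.6, 73.7]
-137 [234.0, 231.5, 73.1, 73.3]
-128 [72.3, 72.4, 72.3, 72.5]
-120 [71.9, 68.9, 69.1, 72.0]
-100 [70.3, 67.7, 67.8, 70.8]
-60 [67.8, 68.1, 67.6, 67.8]
-30 [65.7, 62.8, 62.8, 65.8]
```

The lid's upper face is at 73 mm by the hole, with the hole at (504.4, -36.9). The pin is upright in the grip, 0.4 mm off-axis. I'm moving above the hole.

Request:
{"name": "servo_tool", "arguments": {
  "moves": [0.0125, 0.05, 0, 0, 0.1, 0.0125, 0.1, 0, 0, 0.1, 0.0125, 0.1, -0.03, 0, 0.1, 0.0125, 0.1, -0.06, 0, 0.1, 0.0125, 0.1, -0.06, 0, 0.1, 0.0125, 0.1, -0.06, 0, 0.1]
}}

```text
t: 18.82
eef_pos: [504.4, -37.6, 81.1]
tcp_rot: [-3.141, -0.0, 1.452]
ft_force: [0.8, -0.3, -0.6]
opening: 0.203
grip_force: 30.0
```

Run:
```python
from h import *
st();I,D,c=shot("q2")
s=state();P=cloud("wrist",D,c);a=s["tcp_rot"][2];q=P-s["eef_pos"]
x=q[...,:2]@[np.cos(a),np.sin(a)];y=q[...,:2]@[-np.sin(a),np.cos(a)];z=q[...,2]
for lo in range(-4,24,4):
    m=(D>0)&(abs(x)<10)&(abs(y)<9.5)&(z>=lo)&(z<lo+4)
    if m.sum()>3: print(lo,m.sum(),"y",np.percentile(y[m],[3,97]).round(1),"xfront",np.percentile(x[m],90).round(1))
print(I.mean(2)[178:222,240:284].astype(int)[::2,::2])
```

```text
18.82 [504.4 -37.6  81.1] [-3.1405e+00 -1.0000e-04  1.4516e+00] [ 0.8 -0.3 -0.6] 0.203 30.0
0 19 y [-3.4  3.1] xfront 3.7
4 23 y [-4.   3.4] xfront 3.6
8 23 y [-4.4  2.9] xfront 3.5
12 22 y [-3.2  2.9] xfront 3.7
16 8 y [-2.1  1.7] xfront 3.6
[[175 175 176 174 174 177 175 175 175 176 174 177 177 180 181 183 181 182
  181 182 180 174]
 [175 175 175 173 173 175 174 174 174 173 175 174 175 177 176 176 178 181
  182 180 182 180]
 [179 178 177 176 176 174 175 175 174 173 174 176 175 176 176 177 174 174
  176 177 178 178]
 [179 180 181 178 178 176 177 175 174 174 175 174 174 175 175 175 174 175
  174 174 174 175]
 [174 178 178 181 180 179 180 178 178 177 178 177 175 174 175 176 176 173
  172 173 174 175]
 [119 134 152 164 173 178 179 181 180 181 180 180 178 178 175 176 175 175
  174 176 175 175]
 [108 107 105 109 119 129 149 162 171 177 180 180 180 180 179 180 179 178
  177 176 175 174]
 [107 108 110 105 106 105 105 109 116 128 147 159 169 176 179 181 180 180
  179 178 178 178]
 [110 109 109 108 110 110 106 109 107 108 105 106 115 123 141 160 166 175
  178 179 180 179]
 [112 112 113 109 10
[... 489 characters left out ...]
4  86  94  99 107 111 109 109
  111 109 112 112]
 [110 110 107 107 106 109  96  98  99 100  98  97  99  93 108 109 109 109
  112 112 110 110]
 [110 107 109 106 109 108 100  87  97  92  84  85  91  94 109 110 108 110
  112 110 110 109]
 [109 106 106 108 106 107 104  89  74  73  70  66  73  97 106 109 109 111
  109 112 109 110]
 [110 120 119 122 133 139 107 101  70  69  69  69  68  94 106 108 110 105
  109 109 109 111]
 [125 167 179 179 182 170 107 102  73  66  69  70  69  93 107 106 104 106
  107 101  94  93]
 [ 58 132 177 185 187 169 107 100  71  71  69  68  67  93 108 106 107 103
  104  78  31  39]
 [  0  52 121 179 185 170 104  92  65  68  67  67  66  86 104 108 110 109
   80  32   4  28]]
```

Pin and hole line up in the image, both centred near column 260. Inserting.

Request:
{"name": "servo_tool", "arguments": {
  "moves": [0, 0.0005, -0.008, 0, 0.1, 0, 0.0005, -0.016, 0, 0.1, 0, 0.0005, -0.024, 0, 0.1, 0, 0.0005, -0.03, 0, 0.1, 0, 0.0005, -0.03, 0, 0.1]
}}

```text
t: 19.28
eef_pos: [503.9, -36.8, 69.1]
tcp_rot: [-3.141, -0.0, 1.452]
ft_force: [0.5, -0.8, -0.3]
opening: 0.204
grip_force: 30.0
```

Request:
{"name": "servo_tool", "arguments": {
  "moves": [0, 0, -0.008, 0, 0.1, 0, 0, -0.016, 0, 0.1, 0, 0, -0.024, 0, 0.1, 0, 0, -0.03, 0, 0.1, 0, 0, -0.03, 0, 0.1]
}}

```text
t: 19.7
eef_pos: [503.9, -36.7, 57.0]
tcp_rot: [-3.141, -0.0, 1.452]
ft_force: [-0.6, 0.5, -0.5]
opening: 0.205
grip_force: 30.0
```

The tip has passed the post mouth at 56 mm with no force. Continue.

Request:
{"name": "servo_tool", "arguments": {
  "moves": [0, 0, -0.01, 0, 0.1, 0, 0, -0.02, 0, 0.1, 0, 0, -0.03, 0, 0.1, 0, 0, -0.037, 0, 0.1, 0, 0, -0.037, 0, 0.1]
}}

```text
t: 20.12
eef_pos: [504.0, -36.8, 42.2]
tcp_rot: [-3.141, 0.0, 1.452]
ft_force: [0.4, -0.2, 0.6]
opening: 0.207
grip_force: 30.0
```

Request:
{"name": "servo_tool", "arguments": {
  "moves": [0, 0, -0.005, 0, 0.1, 0, 0, -0.01, 0, 0.1, 0, 0, -0.015, 0, 0.1, 0, 0, -0.02, 0, 0.1, 0, 0, -0.02, 0, 0.1]
}}

```text
t: 20.53
eef_pos: [504.2, -36.9, 34.6]
tcp_rot: [3.141, 0.0, 1.452]
ft_force: [-0.8, -2.2, 3.3]
opening: 0.203
grip_force: 30.0
```

Request:
{"name": "servo_tool", "arguments": {
  "moves": [0, 0, -0.0025, 0, 0.1, 0, 0, -0.0025, 0, 0.1]
}}

```text
t: 20.7
eef_pos: [504.2, -36.9, 33.9]
tcp_rot: [3.141, 0.0, 1.452]
ft_force: [-1.4, -2.3, 4.7]
opening: 0.207
grip_force: 30.0
```

Request:
{"name": "servo_tool", "arguments": {
  "moves": [0, 0, -0.0025, 0, 0.1, 0, 0, -0.0025, 0, 0.1]
}}

```text
t: 20.87
eef_pos: [504.3, -36.9, 33.7]
tcp_rot: [3.141, 0.0, 1.452]
ft_force: [-3.8, -2.2, 16.7]
opening: 0.206
grip_force: 30.0
```

Request:
{"name": "servo_tool", "arguments": {
  "moves": [0, 0, -0.0025, 0, 0.1, 0, 0, -0.0025, 0, 0.1]
}}

```text
t: 21.03
eef_pos: [504.4, -36.9, 33.5]
tcp_rot: [3.14, 0.0, 1.453]
ft_force: [-7.1, -2.1, 28.6]
opening: 0.205
grip_force: 30.0
```

The lid bottoms out at TCP 33.6, with the force rising sharply to 29 N. I'll ease to about 20 N, hold and verify.

Request:
{"name": "servo_tool", "arguments": {
  "moves": [0, 0, 0.0015, 0, 0.1, 0, 0, 0.0015, 0, 0.1, 0, 0, 0.0015, 0, 0.1, 0, 0, 0.0015, 0, 0.1, 0, 0, 0.0015, 0, 0.1, 0, 0, 0.0015, 0, 0.1]
}}

```text
t: 21.53
eef_pos: [504.3, -36.9, 33.6]
tcp_rot: [3.14, 0.0, 1.453]
ft_force: [-6.3, -1.8, 21.1]
opening: 0.202
grip_force: 30.0
```

Run:
```python
from h import *
st();I,D,c=shot("f1");st()
P=cloud("wrist",D,c)
a=np.radians(69.32);dd=P[...,:2]-[552.8,91.5];x=dd@[np.cos(a),np.sin(a)];y=dd@[-np.sin(a),np.cos(a)]
for xx in(-137,-120,-100,-60,-30):
    k=(D>0)&(abs(x-xx)<3)&(P[...,2]<75);o=[]
    for yy in(-45,-35,35,45):
        kk=k&(abs(y-yy)<4);o.append(round(float(np.median(P[kk][:,2])),1) if kk.sum()>2 else None)
    print(xx,o)
I,D=read_camera("top");t=np.load("top0.npz");df=(cv2.absdiff(I,t["I"]).max(2)>60).astype(np.uint8)
n,l,s,ce=cv2.connectedComponentsWithStats(cv2.morphologyEx(df,2,np.ones((3,3))));print([(s[i].tolist()) for i in range(1,n) if s[i,4]>15])
```

```text
21.53 [504.3 -36.9  33.6] [3.1403e+00 3.0000e-04 1.4526e+00] [-6.3 -1.8 21.1] 0.202 30.0
21.58 [504.3 -36.9  33.6] [3.1403e+00 3.0000e-04 1.4525e+00] [-5.4 -2.6 21.8] 0.2 30.0
-137 [63.8, 63.9, 63.8, 63.7]
-120 [63.9, 60.9, 61.0, 63.9]
-100 [63.9, 60.9, 60.9, 63.7]
-60 [64.0, 64.0, 63.8, 63.8]
-30 [63.9, 61.0, 61.0, 63.9]
[[196, 164, 29, 40, 614], [325, 165, 12, 10, 95], [130, 173, 180, 211, 18517], [333, 210, 31, 29, 289], [19, 243, 134, 51, 2885], [96, 285, 51, 12, 356], [44, 301, 8, 11, 40], [0, 317, 34, 47, 976], [34, 316, 8, 6, 38], [64, 332, 9, 8, 45], [28, 334, 7, 7, 37], [34, 339, 6, 6, 18], [284, 361, 7, 8, 44], [25, 369, 7, 4, 26], [258, 369, 32, 15, 279], [15, 370, 15, 14, 130], [30, 375, 7, 6, 32], [39, 374, 10, 10, 45], [230, 375, 14, 9, 97], [244, 374, 17, 10, 129]]
```

The lid is level at 64 mm all over, so it is fully shut. The collar sits on the lid, as the TCP height matches, and the steady press is 21 N. Handing in.

```bash
python3 -c "
from h import *
print(job_done());st()"
```

```text
the job is handed in; nothing more can be done
None
the job is handed in; nothing more can be done
```

Job handed in at about 21.6 s: the board is in the nest with its plug towards the post, the lid is shut level at 64 mm, and the arm is still gripping the pin, pressing it down through the lid into the post at about 21 N.

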